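# Crack open a stuck drying canister

### The job

Take the loose steel cover off the drying canister by its knob and stand it, knob up, flat in the empty grey steel tray, putting it down rather than dropping it. Then pull the clear inner lid straight up by its knob until its rubber ring suddenly lets go, but only crack it open: keep it level over the mouth with a gap of about a finger's width (20 mm) and never lift it away, so that air seeps in without blowing the fine glass flakes out of their cup. Finish while still holding the lid open there in the gripper, and leave the timer, the little cup and the tweezers as they are.

Things in the scene. Friction and masses are not known exactly. Their poses are not given: they have to be found in the camera images.
- canister: round steel canister, 144 mm across, standing fast on a rubber foot (cannot be pushed or lifted). Origin: centre of its underside on the table, z up. A flat shoulder lies 90 mm above the origin; above it a neck, 124 mm across, ends in the rim at 108 mm. A springy rubber ring in the neck grips the inner lid. A cup of glass flakes stands inside.
- cover: loose hollow steel cap, 144 mm across, 0.14 to 0.28 kg, standing on the canister's shoulder over the inner lid. Origin: centre of the skirt's lower edge (at the start 90 mm above the canister's origin), z up. Top 64 mm above the origin; on it a round knob: head 30 mm across, 78 to 94 mm above the origin, on a thinner stem. The skirt must rise 55 mm to clear the inner lid's knob.
- inner_lid: clear round plate, 128 mm across, 4 mm thick, 0.12 kg, on the canister's rim under the cover. Origin: centre of the plate's underside (at the rim, 108 mm above the canister's origin, when shut), z up. Round knob on it: head 30 mm across, 18 to 34 mm above the origin. The ring holds its plug: the pull needed peaks at 11 to 18 N some 4 mm up, then it pops; clear of the ring above a 10 mm gap.
- tray: bare grey worn steel baking tray, loose, empty; 249 x 344 mm outside, low walls 26 mm high; flat floor 216 mm along its x and 310 mm along its y, 2 mm above the table. Origin: centre of its underside, z up; its long side is y.
- timer: kitchen timer, 69 mm across, 43 mm high, loose bystander. Origin: centre of its underside.
- cup_jet: small clear cup of black glass bits, 71 mm across, 26 mm high, loose bystander. Origin: centre of its underside.
- tweezers: steel tweezers lying on the table, 122 mm long, 9 mm high, loose bystander. Origin: centre of their underside.

How it is judged (in metres and radians):
On the way, in this order (a step that is already met when the one before it is completed fails the run):
1. the cover stands flat in the tray, knob up, let go (x of cover in the frame of tray between -0.04 and 0.04 m and y of cover in the frame of tray between -0.088 and 0.088 m and z of cover in the frame of tray below 0.008 m and angle between cover's own z axis and vertical below 0.06 rad and contact force between the fingers and cover below 0.1 N and linear speed of cover below 0.02 m/s), for 0.2 s.
2. the inner lid has come free of the rubber ring and is held by the gripper alone (z of inner_lid in the frame of canister above 0.118 m and contact force between the fingers and inner_lid above 1 N and contact force between inner_lid and canister below 0.3 N), for 0.2 s.
At the end, for the whole second after the job is handed in: Cover flat (within 0.06 rad) on the tray floor, knob up, let go and still; inner lid held still in the fingers, touching no part of the canister, 12 to 32 mm above the rim, level within 0.1 rad and within 15 mm of the mouth's centre (all of step 1 and z of inner_lid in the frame of canister between 0.12 and 0.14 m and horizontal distance between inner_lid and canister below 0.015 m and angle between inner_lid's own z axis and vertical below 0.1 rad and contact force between the fingers and inner_lid above 1 N and contact force between inner_lid and canister below 0.3 N and linear speed of inner_lid below 0.01 m/s); the arm keeps its last pose, push and grip.
It fails at once if the inner lid is lifted more than 50 mm above the rim (z of inner_lid in the frame of canister above 0.158 m).
It fails at once if the cover is dropped (linear speed of cover above 0.5 m/s and contact force between the fingers and cover below 0.1 N).
It fails at once if the timer is pushed more than 20 mm (distance of timer from where it was at the start of the episode above 0.02 m).
It fails at once if the little cup is pushed more than 20 mm (distance of cup_jet from where it was at the start of the episode above 0.02 m).
It fails at once if the pair of tweezers is pushed more than 20 mm (distance of tweezers from where it was at the start of the episode above 0.02 m).
It also fails if it takes over 58 s, if anything falls off the work surface, if the arm or the gripper's body presses on something with over 40 N, if the wrist force passes 120 N, or if a joint passes its speed limit or range.

### The arm

A 6-joint arm with a two-finger parallel gripper is mounted at the origin on a cart in front of the work surface, level with it; the furniture and walls round the work are solid. World frame = base frame: x ahead of the robot, y to its left, z up, the work surface at z = 0. Lengths are in m, angles in degrees, forces in N, time in s.
With the tool pointing down it reaches from about 0.4 to 0.825 m from the base axis. Payload 7 kg.
Tool frame: the origin (TCP) lies on the centre line of the jaws, within the pads' length; the fingertips stand 19 mm ahead of it and the grasp point (between the pads) is the TCP (r.tip_extent is the distance from the TCP to the fingertips, in m); z points along the fingers, y is the line along which they close (so a half turn about z gives the same grasp; the last joint's range is limited). The gripper opens to 88 mm and grips with 3 to 60 N. Pads are 19 mm wide; open, the fingers measure 130 mm over their backs; the gripper's body (78 mm by 193 mm) begins 47 mm behind the grasp point.
Start: joints at [-52.363, 20.546, 0.682, 0, -70.136, -16.507], TCP at [0.243, -0.63, 0.246] pointing down, gripper open.
Joint ranges: [-176.03, 176.03], [-82.01, 121.73], [-58.28, 71.71], [-173.87, 95.51], [-174.79, -0.11], [-173.66, 173.66]. Speed limits (degrees/s): [136.94, 136.94, 172.46, 180, 180, 180].

### API

Orientations are given as [roll, pitch, yaw] about the fixed x, y, z axes, in that order (R = Rz(yaw) Ry(pitch) Rx(roll)).
In Python, from plant import r gives the robot as it stands. The module is installed in compiled form; this text tells all that it offers.
- The arm moves only by the tool jog_arm, never from a script. Its argument "deltas" is a list that holds one entry, the list of rows, each a list of 5 numbers: the opening, from -1 (shut) to 1 (fully open), then the shift along the world's x, y, z in cm, then the turn about the world's z in rad. In form: [[[claw, dx, dy, dz, turn], ...]]. A call has 1 to 8 rows; each row shifts and turns the commanded pose from where the row before left it; what a row does not reach is not made up. A row lasts 1/8 s, in which the tool goes at most 62.5 mm and 10.7 degrees, less where a joint would pass 70% of its speed; a pose out of reach is approached as far as the arm can. A call with a gripper value outside its range is refused whole. The fingers move at their own pace and stop on an object; "force" is the grip in N (left out, the last holds). Time passes only in rows, so rows that do not move let the fingers close. It gives the time, the measured TCP pose, the force, the opening and the grip force at its end, in the units of the state.
- r.get_state(): the state, without advancing time (a new reading comes with each control period).
- r.capture(name): name is "scene" or "top" or "wrist"; returns the picture (420x560x3 uint8, blue, green, red); there is no depth.
- r.camera_info(name): a dict with "fx", "fy", "cx", "cy" (pixels), "k1" (the pictures are not rectified: a ray, as slopes to the right and down, at radius r is drawn at 1 + k1 r^2 times it, then the intrinsics apply), "view" (4x4, takes a point from world to camera coordinates). Camera axes: x right, y up, looking along -z (the intrinsics and any distortion apply to the point x, -y, -z); pixel columns grow to the right and rows downward; lengths in m; the calibration is good to about 2 mm. A picture is of the moment at which its call begins: read the wrist's pose just before it. camera_info takes no time and is no camera call; for the wrist camera it gives the pose at the moment of the call.
- r.close_job(): hands the job in; it is judged then, once.
The state is a dict: "time_s": time; "joints": joint angles; "qd": joint speeds; "joint_torque": joint torques, N m; "tcp_pos": TCP position; "eef_rot": TCP orientation; "contact_force": force on the tool from outside, world axes, zero at the start; "moment": the same for the moment, N m; "gripper_width": finger opening in m; "gripper_force": force on a finger pad.
Only numpy, scipy, OpenCV 4.12 (cv2) and the standard library are available. Lean on these libraries where they do the work, as an engineer would, in place of code of your own. Each camera call takes 0.05 s, during which the arm holds its last target. There are 200 camera calls.

## Working session

There is one attempt and no reset: what is moved stays moved. The work goes in short steps, Python scripts to look and compute and a tool call to move; the robot and the scene stay as the last step left them, time stands still between calls to the robot, and variables do not carry over. Pictures are saved under pics/ and viewed, at most 10 in all, crops included, and the job is handed in when it is done.

Besides the shell and the picture viewer there is one more tool, called after "Call:" in YAML: its name, and indented under it one key for each argument. jog_arm: Moves the arm, as the interface text tells. Its arguments: {"type":"object","properties":{"deltas":{"type":"array"},"force":{"type":"number"}},"required":["deltas"]}

```bash
mkdir -p pics; cat > h.py <<'E'
import numpy as np, cv2
from plant import r
def ray(info,px):
    K=np.array([[info["fx"],0,info["cx"]],[0,info["fy"],info["cy"]],[0,0,1.]])
    # distortion: k1 r^2
    p=cv2.undistortPoints(np.array([[px]],float),K,np.array([info["k1"],0,0,0.]))[0,0]
    V=np.array(info["view"]);R=V[:3,:3];o=-R.T@V[:3,3]
    d=R.T@np.array([p[0],-p[1],-1.]);return o,d/np.linalg.norm(d)
def atz(info,px,z):
    o,d=ray(info,px);return o+d*(z-o[2])/d[2]
def tri(l):
    A=np.zeros((3,3));b=np.zeros(3);P=[]
    for i,px in l:
        o,d=ray(i,px);M=np.eye(3)-np.outer(d,d);A+=M;b+=M@o;P.append((o,M))
    x=np.linalg.solve(A,b);return x,[np.linalg.norm(M@(x-o)) for o,M in P]
def proj(info,X):
    K=np.array([[info["fx"],0,info["cx"]],[0,info["fy"],info["cy"]],[0,0,1.]])
    V=np.array(info["view"]);c=V[:3,:3]@np.array(X)+V[:3,3];c=c*[1,-1,-1]
    return cv2.projectPoints(c.reshape(1,1,3),np.zeros(3),np.zeros(3),K,np.array([info["k1"],0,0,0.]))[0][0,0]
E
python3 - <<'E'
from h import *
for n in("scene","top"):
    i=r.camera_info(n);print(n,i);cv2.imwrite(f"pics/{n}0.png",r.capture(n))
print(r.get_state())
E
```

```text
scene {'fx': 461.48695562517145, 'fy': 461.48695562517145, 'cx': 278.94817397897276, 'cy': 210.84444762607228, 'k1': 0.036802510905514216, 'view': array([[ 0.73685459, -0.67604039,  0.00383508, -0.36836588],
       [ 0.29417123,  0.32573108,  0.89853356, -0.23349842],
       [-0.60869418, -0.6609604 ,  0.43888807, -0.64420337],
       [ 0.        ,  0.        ,  0.        ,  1.        ]])}
top {'fx': 496.1399950415408, 'fy': 496.1399950415408, 'cx': 282.23907377478946, 'cy': 202.40453887346663, 'k1': -0.022667645737878276, 'view': array([[-0.03653059, -0.9993261 , -0.00358662,  0.01458509],
       [ 0.97714653, -0.03647141,  0.20941467, -0.52933802],
       [-0.20940435,  0.00414538,  0.97782035, -0.91890927],
       [ 0.        ,  0.        ,  0.        ,  1.        ]])}
{'time_s': 0.1, 'joints': array([-5.23606248e+01,  2.05843170e+01,  6.39841787e-01, -1.71741897e-02,
       -7.01362792e+01, -1.65059381e+01]), 'qd': array([ 0.01678596, -0.07919   ,  0.12465785,  0.01274209, -0.08796267,
        0.08128821]), 'joint_torque': array([-1.79516355e-03, -5.84162307e+01,  2.93754351e+01,  7.01538205e+00,
        1.01889332e-02, -7.76388583e-05]), 'tcp_pos': array([ 0.24318311, -0.62923665,  0.24475837]), 'eef_rot': array([ 1.79917986e+02, -7.46489021e-03, -1.58872404e+02]), 'contact_force': array([-0.09568459, -0.3169542 , -0.02714785]), 'moment': array([0.02468778, 0.00082183, 0.03618307]), 'gripper_force': 0.0, 'gripper_width': 0.08770011305172949}
```

View pics/scene0.png

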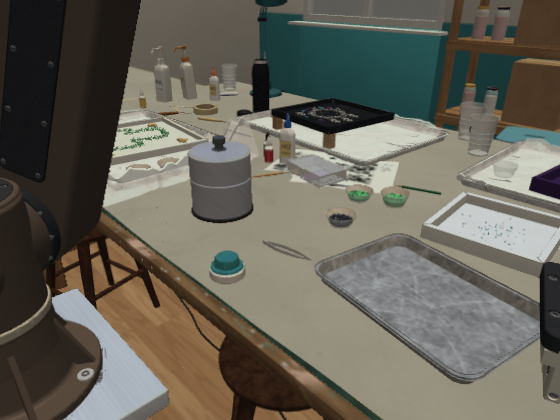

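View pics/top0.png

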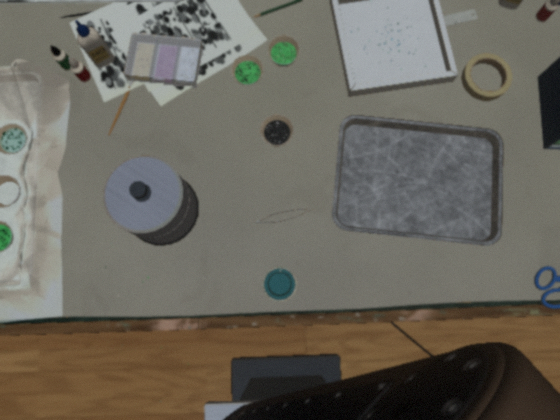

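The scene view shows the canister at about (221,180) with its knob near (219,135), and the tray around (430,300). In the top view the knob is at (139,190), and the tray corners are near (340,118), (503,130), (498,243) and (334,230). I'll zoom in on both knobs.

```bash
python3 - <<'E'
from h import *
s=cv2.imread("pics/scene0.png");t=cv2.imread("pics/top0.png")
a=cv2.resize(s[110:230,170:270],None,fx=4,fy=4,interpolation=2);b=cv2.resize(t[140:260,90:190],None,fx=4,fy=4,interpolation=2)
cv2.imwrite("pics/c1.png",np.hstack([a,b]))
S=r.camera_info("scene");T=r.camera_info("top")
for z in(.17,.18,.184):print(z,atz(T,(139,190),z),atz(S,(220,136),z))
print(tri([(T,(139,190)),(S,(220,136))]))
# tray top-rim corners
c=np.array([atz(T,p,.026)for p in[(340,117),(503,131),(498,243),(333,231)]]);print(c,c.mean(0))
for n,p,z in(("timer",(279,284),.043),("cup",(277,131),.026),("tw",(284,216),.005)):print(n,atz(T,p,z))
E
```

```text
0.17 [0.5365596  0.24446669 0.17      ] [0.56789631 0.2830151  0.17      ]
0.18 [0.5340435  0.24154343 0.18      ] [0.54876081 0.25579562 0.18      ]
0.184 [0.53303706 0.24037412 0.184     ] [0.54110661 0.24490783 0.184     ]
(array([0.53406667, 0.23845222, 0.18670895]), [np.float64(0.0020485151483039116), np.float64(0.002048515148303975)])
[[ 0.71523066 -0.13336629  0.026     ]
 [ 0.67184101 -0.47372633  0.026     ]
 [ 0.43698938 -0.43282727  0.026     ]
 [ 0.47364952 -0.10451919  0.026     ]] [ 0.57442764 -0.28610977  0.026     ]
timer [0.3719809  0.00708378 0.043     ]
cup [6.89079641e-01 2.83349986e-04 2.60000000e-02]
tw [ 0.51171851 -0.00775603  0.005     ]
```

View pics/c1.png

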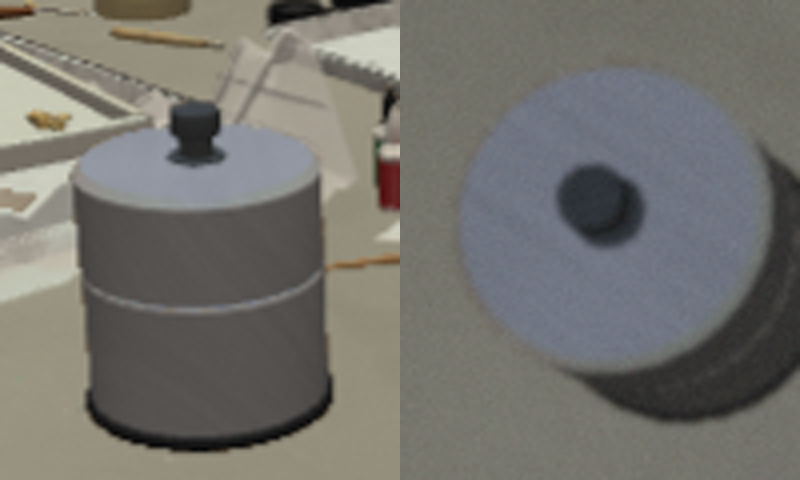

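The crop shows the head's top face in scene at about (218.8,136.8), and in top at about (138.4,189.8). The cover's disc is centred at about (143.6,194.5) in top. I'll fit the tray more carefully too.

```bash
python3 - <<'E'
from h import *
S=r.camera_info("scene");T=r.camera_info("top")
k=[(T,(138.4,189.8)),(S,(218.6,136.6))]
print(tri(k),atz(T,k[0][1],.184),atz(S,k[1][1],.184),atz(T,(143.4,194.4),.154))
# cover top ellipse centre + base in scene
print("scene disc",atz(S,(170+197/4,110+167/4),.154))
# canister base foot: left/right/bottom edges
t=cv2.imread("pics/top0.png");g=cv2.cvtColor(t,cv2.COLOR_BGR2GRAY)
from scipy.optimize import least_squares
# tray: outline of model rect at rim, fitted to corner region lines (edge midpoints by max gradient)
gx=cv2.GaussianBlur(g,(0,0),1).astype(float)
mag=np.hypot(cv2.Sobel(gx,6,1,0),cv2.Sobel(gx,6,0,1))
pts=lambda x,y,a,w,h,z:[proj(T,(x+np.cos(a)*u-np.sin(a)*v,y+np.sin(a)*u+np.cos(a)*v,z)) for u,v in[(s*w,k) for s in(-1,1) for k in np.linspace(-h*.85,h*.85,25)]+[(k,s*h) for s in(-1,1) for k in np.linspace(-w*.8,w*.8,17)]]
best=None
for x in np.arange(.555,.596,.004):
  for y in np.arange(-.306,-.266,.004):
    for a in np.radians(np.arange(-8,12,2)):
      p=np.array(pts(x,y,a,.1245,.172,.026),np.float32)
      v=cv2.remap(mag.astype(np.float32),p[:,0],p[:,1],1).mean()
      if best is None or v>best[0]:best=(v,x,y,np.degrees(a))
print(best)
o=t.copy()
for p in pts(best[1],best[2],np.radians(best[3]),.1245,.172,.026):cv2.circle(o,tuple(int(round(q)) for q in p),1,(0,0,255),-1)
cv2.imwrite("pics/tray.png",cv2.resize(o[90:270,310:530],None,fx=3,fy=3))
E
```

```text
(array([0.53364155, 0.2408303 , 0.18497574]), [np.float64(0.00054681382417958), np.float64(0.0005468138241796295)]) [0.53342953 0.24141661 0.184     ] [0.5359898  0.24323891 0.184     ] [0.53224879 0.24110887 0.154     ]
scene disc [0.52541822 0.22890978 0.154     ]
(np.float32(45.63915), np.float64(0.5790000000000001), np.float64(-0.27799999999999997), np.float64(-8.0))
```

View pics/tray.png

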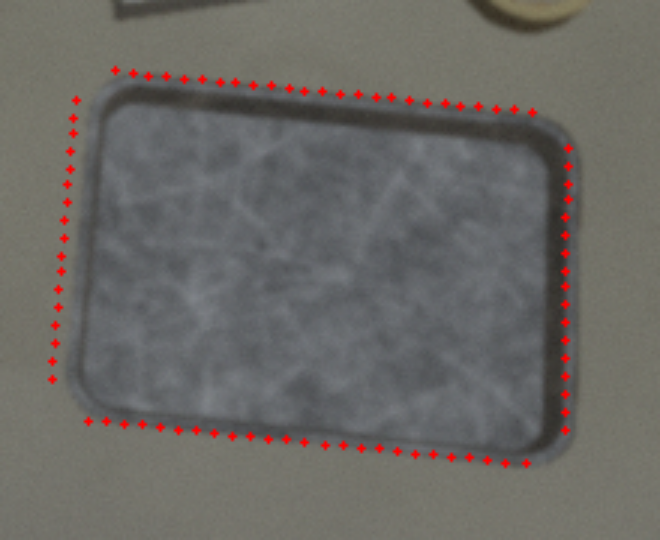

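Knob top is at (0.534, 0.241, 0.185), against 0.184 expected. The tray centre is about (0.576, -0.288), and the tray is turned about -7°. Everything is in reach, so I'm moving above the canister.

Call:
jog_arm:
  deltas:
    - [[1,4,4,0.2,0],[1,4,4,0.2,0],[1,4,4,0.2,0],[1,4,4,0.2,0],[1,4,4,0.2,0],[1,4,4,0.2,0],[1,4,4,0,0],[1,2,4,0,0]]
  force: 20

```text
time_s: 1.1
tcp_pos: [0.5448, -0.3078, 0.2567]
eef_rot: [180.0, -0.0, -158.8]
contact_force: [0.9, 0.1, 0.1]
gripper_width: 0.0877
gripper_force: 0.0
```

Call:
jog_arm:
  deltas:
    - [[1,0,5.5,0,0],[1,0,5.5,0,0],[1,0,5.5,0,0],[1,0,5.5,0,0],[1,0,5.5,0,0],[1,0,5.5,0,0],[1,0,5.5,0,0],[1,0,5.5,0,0]]

```text
time_s: 2.1
tcp_pos: [0.5428, 0.1322, 0.2574]
eef_rot: [180.0, -0.0, -158.9]
contact_force: [1.1, -0.5, -0.3]
gripper_width: 0.0878
gripper_force: 0.0
```

Call:
jog_arm:
  deltas:
    - [[1,-0.5,5,0,0],[1,-0.4,4,0,0],[1,0,1.9,0,0],[1,0,0,0,0]]

```text
time_s: 2.6
tcp_pos: [0.5341, 0.2402, 0.257]
eef_rot: [-180.0, -0.1, -158.8]
contact_force: [0.5, -1.3, -0.2]
gripper_width: 0.0879
gripper_force: 0.0
```

```bash
python3 - <<'E'
from h import *
i=r.camera_info("wrist");m=r.capture("wrist");print(r.get_state()["tcp_pos"],proj(i,(.534,.241,.184)))
cv2.imwrite("pics/w1.png",m);np.save("w1.npy",i,allow_pickle=True)
E
```

```text
[0.53414436 0.23925765 0.25713434] [277.35754207 231.57775556]
```

View pics/w1.png

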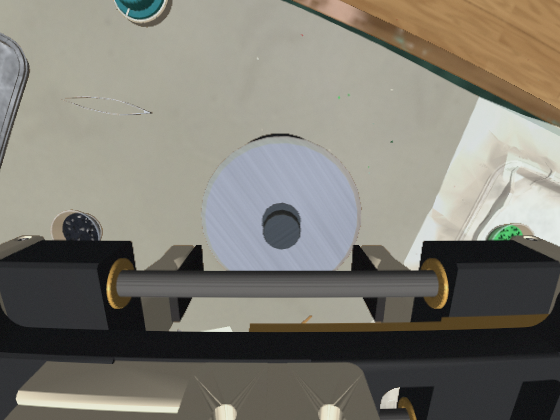

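The wrist view shows the knob's top face at about (282,230), against a predicted (277,232). I'll refine from that.

```bash
python3 - <<'E'
from h import *
i=np.load("w1.npy",allow_pickle=True).item();S=r.camera_info("scene");T=r.camera_info("top")
print(atz(i,(282,230),.184),tri([(i,(282,230)),(T,(138.4,189.8)),(S,(218.6,136.6))]),atz(i,(281.5,213),.154))
for p in [(420,179.3),(338,175),(502,187)]:print(atz(T,p,.026))
E
```

```text
[0.5315284  0.24384725 0.184     ] (array([0.53320967, 0.24220172, 0.18423467]), [np.float64(0.002363779402678105), np.float64(0.0008465888884577464), np.float64(0.0017528034517235885)]) [0.52645651 0.24192717 0.154     ]
[ 0.57381325 -0.28896045  0.026     ]
[ 0.58914042 -0.12149274  0.026     ]
[ 0.55140112 -0.4557299   0.026     ]
```

Call:
jog_arm:
  deltas:
    - [[1,-0.1,0.2,-2,0],[1,0,0,-2,0],[1,0,0,-2,0],[1,0,0,-1,0],[1,0,0,-0.5,0],[1,0,0,-0.4,0],[1,0,0,0,0]]

```text
time_s: 3.52
tcp_pos: [0.5334, 0.2414, 0.1788]
eef_rot: [180.0, 0.0, -158.9]
contact_force: [-1.1, 0.0, -0.5]
gripper_width: 0.0876
gripper_force: 0.0
```

Call:
jog_arm:
  deltas:
    - [[-1,0,0,0,0],[-1,0,0,0,0],[-1,0,0,0,0],[-1,0,0,0,0],[-1,0,0,0,0],[-1,0,0,0,0],[-1,0,0,0,0],[-1,0,0,0,0]]
  force: 30

```text
time_s: 4.53
tcp_pos: [0.5333, 0.2416, 0.1786]
eef_rot: [180.0, 0.0, -158.9]
contact_force: [-0.6, 2.0, -1.3]
gripper_width: 0.0292
gripper_force: 30.0
```

Call:
jog_arm:
  deltas:
    - [[-1,0,0,0.5,0],[-1,0,0,1,0],[-1,0,0,1.5,0],[-1,0,0,1.5,0],[-1,0,0,1.5,0],[-1,0,0,1.5,0],[-1,0,0,1,0],[-1,0,0,0.5,0]]

```text
time_s: 5.52
tcp_pos: [0.5334, 0.2415, 0.2693]
eef_rot: [180.0, 0.0, -158.9]
contact_force: [0.4, -0.0, -2.9]
gripper_width: 0.029
gripper_force: 30.0
```

```bash
python3 - <<'E'
from h import *
s=r.capture("scene");t=r.capture("top");print(r.get_state())
cv2.imwrite("pics/l1.png",np.hstack([cv2.resize(s[40:230,150:290],(400,543)),cv2.resize(t[120:260,80:200],(400,467))[:,:] if 0 else cv2.resize(t[110:260,80:190],(398,543))]))
E
```

```text
{'time_s': 5.625, 'joints': array([ 4.34786746e+01,  1.13276989e+01, -8.95454362e+00,  9.25922332e-04,
       -6.96887953e+01, -1.12348243e+02]), 'qd': array([-0.0446877 ,  0.48880721, -0.92846002, -0.19627981,  0.67816552,
       -0.08068706]), 'joint_torque': array([-9.67360334e-03, -4.68528199e+01,  3.03535831e+01,  7.33652204e+00,
       -2.39964835e-01, -2.75136135e-04]), 'tcp_pos': array([0.53340013, 0.2414713 , 0.26893807]), 'eef_rot': array([ 1.79989791e+02,  2.71170920e-02, -1.58869250e+02]), 'contact_force': array([-1.11240307,  0.03030707, -2.4001635 ]), 'moment': array([ 0.0404822 , -0.01637696, -0.08177409]), 'gripper_force': 29.999609291553497, 'gripper_width': 0.029194710782215232}
```

View pics/l1.png

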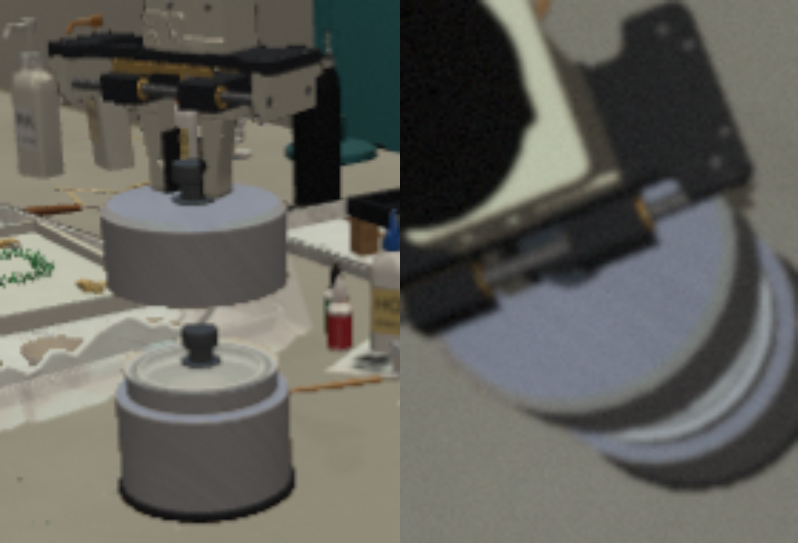

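The cover hangs level from the fingers and the inner lid is still shut under it, with its knob at about crop (200,340). Carrying the cover to the tray now.

Call:
jog_arm:
  deltas:
    - [[-1,0,-1,0,0],[-1,0.2,-2.5,0,0],[-1,0.4,-4,0,0],[-1,0.4,-4,0,0],[-1,0.4,-4,0,0],[-1,0.4,-4,0,0],[-1,0.4,-4,0,0],[-1,0.4,-4,0,0]]

```text
time_s: 6.62
tcp_pos: [0.5586, -0.0362, 0.2684]
eef_rot: [-180.0, -0.0, -158.9]
contact_force: [1.0, 0.6, -1.3]
gripper_width: 0.0294
gripper_force: 30.0
```

Call:
jog_arm:
  deltas:
    - [[-1,0.4,-4,0,0],[-1,0.4,-4,0,0],[-1,0.4,-4,0,0],[-1,0.4,-4,0,0],[-1,0.4,-4,0,0],[-1,0,-3,0,0],[-1,0,-2,0,0],[-1,0,-0.5,0,0]]

```text
time_s: 7.62
tcp_pos: [0.5785, -0.29, 0.2681]
eef_rot: [180.0, -0.0, -159.0]
contact_force: [0.2, -0.1, -2.6]
gripper_width: 0.0292
gripper_force: 30.0
```

Call:
jog_arm:
  deltas:
    - [[-1,0,0,-1,0],[-1,0,0,-2,0],[-1,0,0,-3,0],[-1,0,0,-3,0],[-1,0,0,-3,0],[-1,0,0,-2,0],[-1,0,0,-1,0],[-1,0,0,-0.5,0]]

```text
time_s: 8.62
tcp_pos: [0.5794, -0.288, 0.1132]
eef_rot: [180.0, -0.0, -158.8]
contact_force: [0.6, -0.6, -1.4]
gripper_width: 0.0291
gripper_force: 30.0
```

Call:
jog_arm:
  deltas:
    - [[-1,-0.3,0,-0.6,0],[-1,0,0,-0.5,0],[-1,0,0,-0.4,0],[-1,0,0,-0.3,0],[-1,0,0,-0.2,0],[-1,0,0,-0.1,0],[-1,0,0,0,0]]

```text
time_s: 9.5
tcp_pos: [0.5763, -0.2886, 0.0926]
eef_rot: [-180.0, -0.0, -158.9]
contact_force: [0.2, 0.1, -2.3]
gripper_width: 0.0292
gripper_force: 30.0
```

Call:
jog_arm:
  deltas:
    - [[-1,0,0,-0.1,0],[-1,0,0,0,0],[-1,0,0,-0.1,0],[-1,0,0,0,0]]

```text
time_s: 10.0
tcp_pos: [0.5764, -0.2886, 0.0906]
eef_rot: [-180.0, 0.0, -158.9]
contact_force: [1.0, -0.3, -2.1]
gripper_width: 0.0288
gripper_force: 30.0
```

Call:
jog_arm:
  deltas:
    - [[-1,0,0,-0.1,0],[-1,0,0,0,0],[-1,0,0,0,0]]

```text
time_s: 10.38
tcp_pos: [0.5764, -0.2886, 0.0905]
eef_rot: [-180.0, 0.0, -158.8]
contact_force: [-2.8, 2.9, 4.8]
gripper_width: 0.0292
gripper_force: 30.0
```

Contact made: the vertical force flipped to +4.8 N. Releasing, then rising.

Call:
jog_arm:
  deltas:
    - [[1,0,0,0,0],[1,0,0,0,0],[1,0,0,0,0],[1,0,0,0,0],[1,0,0,0,0],[1,0,0,0,0],[1,0,0,0,0],[1,0,0,0,0]]

```text
time_s: 11.38
tcp_pos: [0.5763, -0.2886, 0.0896]
eef_rot: [-180.0, 0.0, -158.9]
contact_force: [0.1, 0.3, -0.1]
gripper_width: 0.0876
gripper_force: 0.0
```

Call:
jog_arm:
  deltas:
    - [[1,0,0,1,0],[1,0,0,2,0],[1,0,0,3,0],[1,0,0,3,0],[1,0,0,3,0],[1,0,0,2,0],[1,0,0,0,0],[1,0,0,0,0]]

```text
time_s: 12.38
tcp_pos: [0.5759, -0.2884, 0.2293]
eef_rot: [180.0, -0.0, -158.9]
contact_force: [0.8, 0.9, -0.3]
gripper_width: 0.0877
gripper_force: 0.0
```

Call:
jog_arm:
  deltas:
    - [[1,-0.3,4,0,0],[1,-0.4,5,0,0],[1,-0.4,5.5,0,0],[1,-0.4,5.5,0,0],[1,-0.4,5.5,0,0],[1,-0.4,5.5,0,0],[1,-0.4,5,0,0],[1,-0.3,4,0,0]]

```text
time_s: 13.38
tcp_pos: [0.5455, 0.1132, 0.2287]
eef_rot: [-180.0, -0.1, -158.8]
contact_force: [1.5, -0.1, 0.1]
gripper_width: 0.0875
gripper_force: 0.0
```

```bash
python3 - <<'E'
from h import *
s=r.capture("scene");t=r.capture("top");print(r.get_state()["tcp_pos"])
cv2.imwrite("pics/sa.png",s);cv2.imwrite("pics/ta.png",t)
cv2.imwrite("pics/l2.png",np.hstack([cv2.resize(s[190:390,300:560],(400,308)),cv2.resize(t[90:260,320:541],(400,308))]))
E
```

```text
[0.54570599 0.11443046 0.22853582]
```

View pics/l2.png

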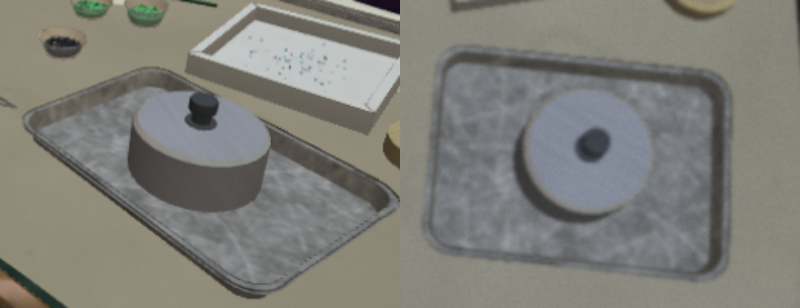

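The cover stands flat and near the tray's middle. Now I'll measure the inner lid's knob from several views.

Call:
jog_arm:
  deltas:
    - [[1,-0.4,4.5,0,0],[1,-0.4,4.5,0,0],[1,-0.4,3.4,0,0],[1,0,0.4,0,0],[1,0,0,0,0]]

```text
time_s: 14.1
tcp_pos: [0.534, 0.239, 0.2288]
eef_rot: [-180.0, -0.1, -158.8]
contact_force: [-0.0, -0.5, 0.1]
gripper_width: 0.0875
gripper_force: 0.0
```

```bash
python3 - <<'E'
from h import *
i=r.camera_info("wrist");w=r.capture("wrist");print(r.get_state()["tcp_pos"],proj(i,(.533,.242,.142)))
np.save("w2.npy",i,allow_pickle=True);cv2.imwrite("pics/w2.png",w)
s=cv2.imread("pics/sa.png");t=cv2.imread("pics/ta.png")
S=r.camera_info("scene");T=r.camera_info("top")
print(proj(S,(.533,.242,.142)),proj(T,(.533,.242,.142)))
cv2.imwrite("pics/m2.png",np.hstack([cv2.resize(a,(266,400),interpolation=2) for a in(s[130:220,190:250],t[155:245,120:180],w[150:285,235:325])]))
E
```

```text
[0.53416824 0.238559   0.22903089] [280.30876239 226.17943659]
[218.85677752 154.63813723] [144.76152171 195.51382454]
```

View pics/m2.png

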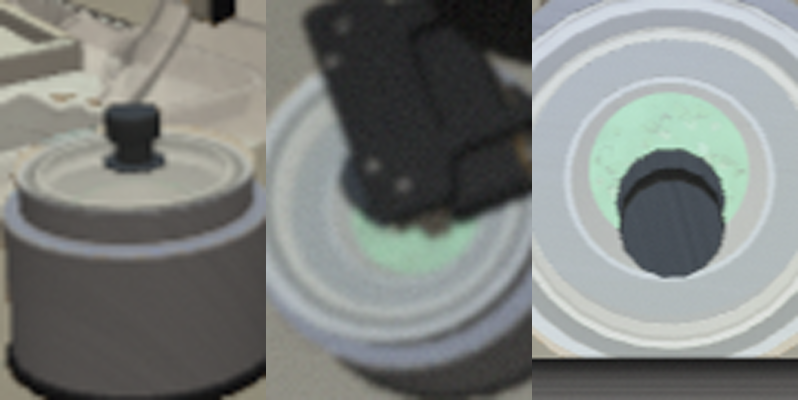

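Knob top in scene is at about (219.4,154.2) and in wrist at about (282.2,226.7), both close to the prediction.

```bash
python3 - <<'E'
from h import *
i=np.load("w2.npy",allow_pickle=True).item();S=r.camera_info("scene")
print(tri([(i,(282.2,226.7)),(S,(219.4,154.2))]),atz(i,(282.2,226.7),.142),atz(S,(219.4,154.2),.142))
E
```

```text
(array([0.5338231 , 0.2429629 , 0.14234113]), [np.float64(0.001194367357774912), np.float64(0.0011943673577747972)]) [0.53285755 0.24359284 0.142     ] [0.53574683 0.24366915 0.142     ]
```

Call:
jog_arm:
  deltas:
    - [[1,0,0.4,-2,0],[1,0,0,-2,0],[1,0,0,-2,0],[1,0,0,-1.5,0],[1,0,0,-1,0],[1,0,0,-0.5,0],[1,0,0,-0.3,0],[1,0,0,0,0]]

```text
time_s: 15.15
tcp_pos: [0.5344, 0.2435, 0.1368]
eef_rot: [180.0, 0.0, -158.9]
contact_force: [-0.4, -0.0, 0.4]
gripper_width: 0.0876
gripper_force: 0.0
```

Call:
jog_arm:
  deltas:
    - [[-1,0,0,0,0],[-1,0,0,0,0],[-1,0,0,0,0],[-1,0,0,0,0],[-1,0,0,0,0],[-1,0,0,0,0],[-1,0,0,0,0],[-1,0,0,0,0]]
  force: 50

```text
time_s: 16.15
tcp_pos: [0.5343, 0.2434, 0.1366]
eef_rot: [-180.0, -0.0, -158.9]
contact_force: [0.4, 0.3, 0.2]
gripper_width: 0.0289
gripper_force: 50.0
```

Call:
jog_arm:
  deltas:
    - [[-1,0,0,0.1,0],[-1,0,0,0.1,0],[-1,0,0,0.1,0],[-1,0,0,0.1,0],[-1,0,0,0,0]]
  force: 60

```text
time_s: 16.77
tcp_pos: [0.5334, 0.2429, 0.1395]
eef_rot: [-180.0, -0.1, -158.9]
contact_force: [-0.8, -0.7, -14.8]
gripper_width: 0.0287
gripper_force: 60.0
```

Call:
jog_arm:
  deltas:
    - [[-1,0,0,0.1,0],[-1,0,0,0.1,0],[-1,0,0,0.1,0],[-1,0,0,0.1,0],[-1,0,0,0,0]]

```text
time_s: 17.4
tcp_pos: [0.5352, 0.2439, 0.1461]
eef_rot: [180.0, 0.2, -158.8]
contact_force: [-2.8, -1.0, 5.6]
gripper_width: 0.0285
gripper_force: 60.0
```

The ring has let go. Easing up to a gap of about 20 mm.

Call:
jog_arm:
  deltas:
    - [[-1,0,0,0.2,0],[-1,0,0,0.2,0],[-1,0,0,0.2,0],[-1,0,0,0.2,0],[-1,0,0,0.2,0],[-1,0,0,0.1,0],[-1,0,0,0,0],[-1,0,0,0,0]]

```text
time_s: 18.4
tcp_pos: [0.5343, 0.2434, 0.1555]
eef_rot: [-180.0, -0.0, -158.9]
contact_force: [0.1, 0.7, -1.0]
gripper_width: 0.0288
gripper_force: 60.0
```

```bash
python3 - <<'E'
from h import *
s=r.capture("scene");x=r.get_state();print(x["tcp_pos"],x["contact_force"],x["gripper_force"],x["time_s"],proj(r.camera_info("scene"),(.534,.243,.162)))
t=r.capture("top")
cv2.imwrite("pics/f.png",np.hstack([cv2.resize(s[100:220,160:280],(480,480),interpolation=2),cv2.resize(t[140:340,100:400],(320,213)) [:0] if 0 else cv2.resize(t[110:310,90:223],(320,480))]))
E
```

```text
[0.53427869 0.24340034 0.155495  ] [ 0.72322056  0.13863155 -0.88680893] 59.999619126319885 18.45 [218.47947946 146.11496651]
```

View pics/f.png

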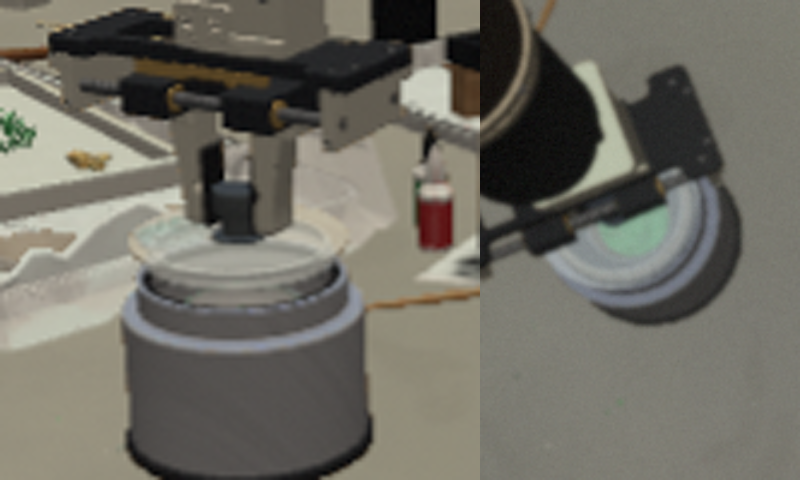

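The lid hangs level over the mouth. Its knob top is at about (219,146) in scene, which matches 0.162 m, so the gap is about 19–20 mm. The force shows only the lid's weight. Handing in.

```bash
python3 -c "
from plant import r
print(r.close_job())"
```

```text
the job is handed in; nothing more can be done
None
```

I stood the cover flat in the tray, and the job is handed in with the inner lid held level about 19 mm above the rim in the gripper; the timer, cup and tweezers were never approached, and no verdict was returned.

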